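Restock the divider rack: slide a carton to the third bay and push it home

ROBOT

A 6-joint arm with a two-finger parallel gripper is mounted at the origin on a cart in front of the work surface, level with it; the furniture and walls round the work are solid. World frame = base frame: x ahead of the robot, y to its left, z up, the work surface at z = 0. Lengths are in m, angles in rad, forces in N, time in s.
With the tool pointing down it reaches from about 0.4 to 0.825 m from the base axis. Payload 7 kg.
Tool frame: the origin (TCP) lies on the centre line of the jaws, within the pads' length; the fingertips stand 11 mm ahead of it and the grasp point (between the pads) lies 8 mm behind it; z points along the fingers, y is the direction in which the jaws open and shut (so a half turn about z gives the same grasp; the last joint's range is limited). The gripper opens to 88 mm and grips with 3 to 60 N. Pads are 19 mm wide; open, the fingers measure 130 mm over their backs; the gripper's body (78 mm by 193 mm) begins 47 mm behind the grasp point.
Start: joints at [-0.871, 0.359, 0.012, 0, -1.224, -0.288], TCP at [0.27, -0.619, 0.238] pointing down, gripper open.
Joint ranges: [-3.07, 3.07], [-1.43, 2.12], [-1.02, 1.25], [-3.03, 1.67], [-3.05, -0], [-3.03, 3.03]. Speed limits (rad/s): [2.39, 2.39, 3.01, 3.14, 3.14, 3.14].

INTERFACE

Orientations are given as [roll, pitch, yaw] about the fixed x, y, z axes, in that order (R = Rz(yaw) Ry(pitch) Rx(roll)).
In Python, from station import * gives the robot as it stands.
- The arm moves only by the tool play_rows, never from a script. Its argument "targets" is a list of rows, each a list of 7 numbers: the turn, a rotation vector about the world's x, y, z in rad, then the shift along the world's x, y, z in m, then the opening, from 0 (shut) to 1 (fully open). A call has 1 to 12 rows; each row shifts and turns the pose as measured when the row begins; what a row does not reach is not made up. A row lasts 1/8 s, in which the tool goes at most 62.5 mm and 10.7 degrees, less where a joint would pass 70% of its speed; a pose out of reach is approached as far as the arm can. A call is refused whole if a number of a shift passes 0.0625 or a number of a turn 0.188, either way. A call with a gripper value outside its range is refused whole. The fingers move at their own pace and stop on an object; "grip_force" is the grip in N (left out, the last holds). Time passes only in rows, so rows that do not move let the fingers close. It gives the time, the measured TCP pose, the force and the opening at its end, in the units of the state.
- get_state(): the state, without advancing time (a new reading comes with each control period).
- grab_frame(name): name is "scene" or "top" or "wrist"; returns (picture, depth): 384x512x3 uint8, blue, green, red; 384x512 float32, m along the optical axis (not along the pixel's ray), 0 where there is no reading.
- camera_params(name): a dict with "camera_matrix" (3x3 intrinsics, pixels), "dist" ([k1, k2, p1, p2, k3] as OpenCV has them; the pictures are not rectified), "extrinsics" (4x4, takes a point from world to camera coordinates); the wrist camera has in their place "hand_eye" (4x4, takes a point from camera to tool coordinates, whose origin is the TCP and whose axes are the flange's). Camera axes: x right, y up, looking along -z (the intrinsics and any distortion apply to the point x, -y, -z); pixel columns grow to the right and rows downward; lengths in m; the calibration is good to about 2 mm. A picture is of the moment at which its call begins: read the wrist's pose just before it. camera_params takes no time and is no camera call.
- job_done(): hands the job in, once; it reports no verdict.
The state is a dict: "t": time; "q": joint angles; "qd": joint speeds; "joint_efforts": joint torques, N m; "eef_pos": TCP position; "ee_rot": TCP orientation; "force": force on the tool from outside, world axes, zero at the start; "moment": the same for the moment, N m; "width": finger opening in m.
Only numpy, scipy, OpenCV 4.12 (cv2) and the standard library are available. Lean on these libraries where they do the work, as an engineer would, in place of code of your own. Each camera call takes 0.05 s, during which the arm holds its last target.

TASK

A small lancet carton stands in the front channel of the divider rack, at the left end, and its place is the third bay from the left (count every gap between the dividers, whether something lies in it or not). With the fingertips, slide the carton along the front rail past the first two gaps until it stands square in front of the third and pause there a moment, then push it straight into that bay until it is fully home against the back wall, and take the hand away. Only push it: do not take it between the fingers, lift it or tip it, do not let it into another bay on the way, and leave everything else where it is.

Things in the scene. Friction and masses are not known exactly. Their poses are not given: they have to be found in the camera images.
- rack: Low rack of grey sheet metal with aluminium dividers, 278 mm wide, fixed. Origin at table height, mid-width, on the line of the divider tips; x from the open front (robot side) to the back wall, y left along the rail, z up. Floor 6 mm above the table, from x = -110 to +91 mm, y = +-139. Back wall's face at x = +87 mm, its top 64 mm above the table. Four bays at y = +100.5, +33.5, -33.5 (the third from the left), -100.5 mm.
- bay1 (a point): Mouth of the first bay from the left, between the divider tips, at floor height; axes as the rack's. Dividers stand 33.5 mm either side of each bay's middle: 30 mm high above the floor, 10 mm thick, tapering over the front 19 mm to a 4 mm tip at x = 0. Bays follow every 67 mm towards -y: 57 mm clear, 63 mm at the mouth, 87 mm deep from the tips to the back wall.
- rail_mid (a point): Middle of the front rail's axis: a fixed round steel bar 8 mm thick along the rack's y, 258 mm long, 100 mm in front of the divider tips, its top 18 mm above the table (12 mm above the rack's floor). Between it and the tips lies the flat open channel, 96 mm deep, without walls at its two ends.
- carton_mid (a point): Centre of the closed lancet carton to be pushed: a printed box 86 (its x) x 54 (y) x 40 mm (z), some 80 g, with ordinary friction on the rack's floor; centre 26 mm and top 46 mm above the table. It starts in the channel before the first bay from the left, its x along the bays, its near end 1 to 4 mm from the rail. Home in the third bay its centre lies at x = +44, y = -33.5 mm of the rack.
- carton_b: A second carton of the same kind (86 x 54 x 40 mm), already home in the first or the fourth bay. Origin at the centre of its underside. Leave it.
- cassette: White flat test cassette, 72 x 24 x 9 mm, lying lengthwise in the first or the fourth bay, whichever carton_b is not in. Origin at the centre of its underside. Leave it.
- gauze: White folded gauze pad, 80 x 80 x 12 mm, lying on the table to the left of the rack. Origin at the centre of its underside. Leave it.
- tape: Roll of beige tape, 100 mm across and 25 mm high, lying on the table to the right of the rack. Origin at the centre of its underside. Leave it.
- carton: The same carton as a body (see carton_mid): origin at the centre of its underside, 20 mm below carton_mid.
Things that resemble listed ones, but are neither listed nor needed, are in the scene too. Leave any yellow look-alike of the carton alone.

How it is judged:
By the outcome, as a careful person would: the job done as asked, in the order asked, and still so for the second after the job is handed in, with the robot touching nothing.
It also fails if it takes over 48 s, if anything falls off the work surface, if the arm or the gripper's body presses on something with over 40 N, if the wrist force passes 120 N, or if a joint passes its speed limit or range.

## Working session

There is one attempt and no reset: what is moved stays moved. The work goes in short steps, Python scripts to look and compute and a tool call to move; the robot and the scene stay as the last step left them, time stands still between calls to the robot, and variables do not carry over. Pictures are saved under pics/ and viewed, and the job is handed in when it is done.

Besides the shell and the picture viewer there is one more tool, called after "Call:" as a command line: name --pt "numbers of a row" for each row, then --argument value for the rest. play_rows: Moves the arm, as the interface text tells. Its arguments: {"type":"object","properties":{"targets":{"type":"array","items":{"type":"array","items":{"type":"number"}}},"grip_force":{"type":"number"}},"required":["targets"]}

```bash
mkdir -p pics; ls
cat > h.py <<'E'
from station import *
import numpy as np, cv2
def world(name,u,v,z=None,depth=None,cp=None):
    cp=cp or camera_params(name)
    K=np.array(cp["camera_matrix"]);d=np.array(cp["dist"]);E=np.array(cp["extrinsics"])
    p=cv2.undistortPoints(np.array([[[u,v]]],float),K,d)[0,0]
    ray=np.array([p[0],-p[1],-1.0]);R=E[:3,:3];c=-R.T@E[:3,3];r=R.T@ray
    if z is not None: return c+r*(z-c[2])/r[2]
    return c+r*depth
def proj(name,P,cp=None):
    cp=cp or camera_params(name)
    K=np.array(cp["camera_matrix"]);d=np.array(cp["dist"]);E=np.array(cp["extrinsics"])
    P=np.atleast_2d(P);q=P@E[:3,:3].T+E[:3,3];q=q*[1,-1,-1]
    return cv2.projectPoints(q,np.zeros(3),np.zeros(3),K,d)[0][:,0]
E
python3 - <<'E'
from h import *
s=get_state();print({k:np.round(v,3) for k,v in s.items()})
for n in("scene","top"):
    p,d=grab_frame(n);cv2.imwrite(f"pics/{n}0.png",p);np.save(f"{n}0.npy",d)
    print(camera_params(n))
E
```

```text
pics
{'t': np.float64(0.0), 'q': array([-0.871,  0.359,  0.011, -0.   , -1.224, -0.288]), 'qd': array([-0.001,  0.001, -0.   , -0.   ,  0.   , -0.001]), 'joint_efforts': array([-2.0000e-03, -5.8272e+01,  2.9305e+01,  6.9970e+00,  7.0000e-03,
       -0.0000e+00]), 'eef_pos': array([ 0.27 , -0.618,  0.237]), 'ee_rot': array([ 3.14, -0.  , -2.73]), 'force': array([-0.007,  0.597, -0.904]), 'moment': array([-0.042,  0.043, -0.022]), 'width': np.float64(0.088)}
{'camera_matrix': array([[438.93486829,   0.        , 260.01225085],
       [  0.        , 438.93486829, 191.47785625],
       [  0.        ,   0.        ,   1.        ]]), 'dist': array([-0.12853489,  0.        ,  0.        ,  0.        ,  0.        ]), 'extrinsics': array([[ 0.80395941, -0.59432357,  0.0207064 , -0.49918493],
       [ 0.30200388,  0.4380295 ,  0.84671354, -0.11829921],
       [-0.51229183, -0.67446991,  0.53164596, -1.06931376],
       [ 0.        ,  0.        ,  0.        ,  1.        ]])}
{'camera_matrix': array([[439.39279286,   0.        , 260.26927536],
       [  0.        , 439.39279286, 188.22691048],
       [  0.        ,   0.        ,   1.        ]]), 'dist': array([-0.156943,  0.      ,  0.      ,  0.      ,  0.      ]), 'extrinsics': array([[ 0.01808335, -0.99935519, -0.03101926, -0.19207627],
       [ 0.99772749,  0.01602251,  0.06544566, -0.46835436],
       [-0.06490645, -0.03213225,  0.99737389, -0.99284897],
       [ 0.        ,  0.        ,  0.        ,  1.        ]])}
```

View pics/top0.png

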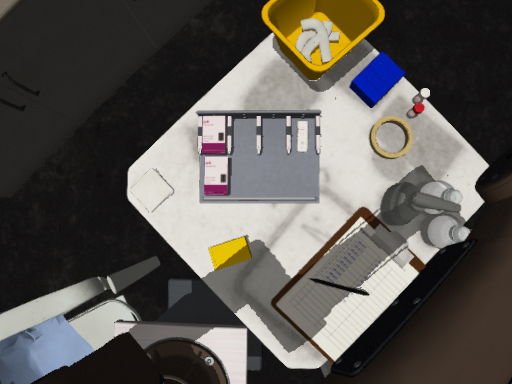

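View pics/scene0.png

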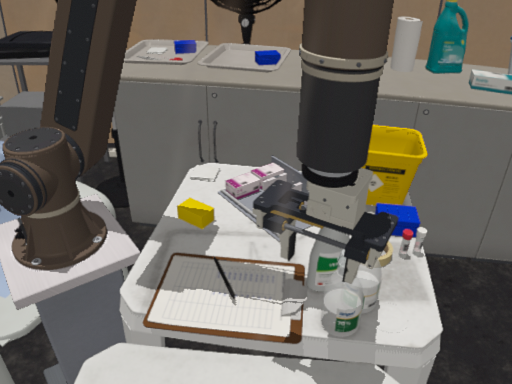

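Run:
```python
import cv2
p=cv2.imread("pics/top0.png");c=p[95:215,185:335]
cv2.imwrite("pics/top0c.png",cv2.resize(c,None,fx=5,fy=5,interpolation=cv2.INTER_CUBIC))
```

```text
(no output)
```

View pics/top0c.png

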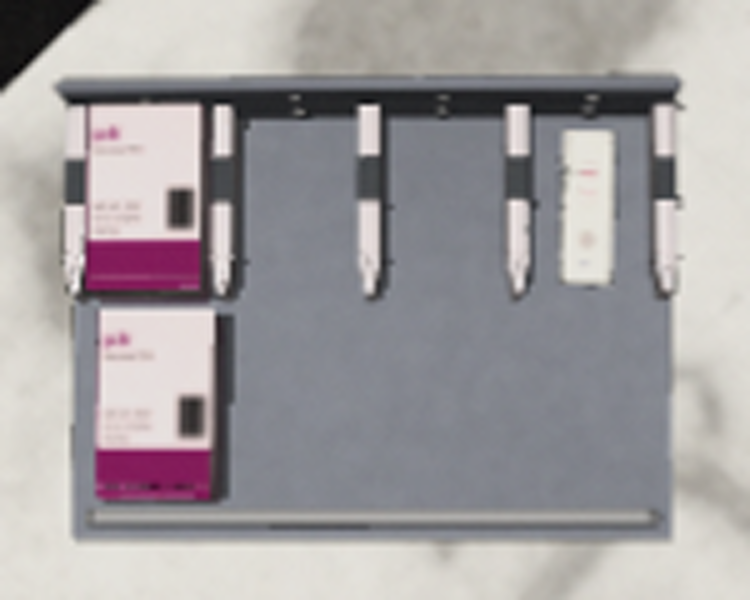

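Run:
```python
from h import *
cp=camera_params("top")
def f(x,y,z): return world("top",185+(x+.5)/5-.5,95+(y+.5)/5-.5,z,cp=cp)
D=[f(x,y,.036) for x,y in [(72,295),(222,296),(370,297),(517,297),(666,296)]]
Rl=[f(88,518,.018),f(659,518,.018)]
W=[f(60,82,.064),f(680,82,.064)]
C=[f(x,y,.046) for x,y in [(98,310),(214,310),(212,498),(97,499)]]
B=[f(x,y,.046) for x,y in [(88,104),(201,104),(201,290),(86,289)]]
Fl=[f(74,540,.006),f(671,540,.006)]
for n,l in dict(D=D,Rl=Rl,W=W,C=C,B=B,Fl=Fl).items(): print(n);print(np.round(l,4)); print(np.mean(l,0).round(4))
d=np.load("top0.npy")
for x,y in [(150,400),(300,400),(150,200)]:
    u,v=185+x/5,95+y/5; print(world("top",u,v,depth=d[int(v),int(u)],cp=cp))
```

```text
D
[[ 0.5464 -0.0446  0.036 ]
 [ 0.5467 -0.1129  0.036 ]
 [ 0.5471 -0.1797  0.036 ]
 [ 0.548  -0.2457  0.036 ]
 [ 0.5495 -0.3126  0.036 ]]
[ 0.5475 -0.1791  0.036 ]
Rl
[[ 0.4462 -0.0518  0.018 ]
 [ 0.4506 -0.312   0.018 ]]
[ 0.4484 -0.1819  0.018 ]
W
[[ 0.638  -0.041   0.064 ]
 [ 0.6408 -0.3156  0.064 ]]
[ 0.6394 -0.1783  0.064 ]
C
[[ 0.5383 -0.0583  0.046 ]
 [ 0.5389 -0.1105  0.046 ]
 [ 0.4549 -0.1116  0.046 ]
 [ 0.4536 -0.0602  0.046 ]]
[ 0.4964 -0.0852  0.046 ]
B
[[ 0.6323 -0.0508  0.046 ]
 [ 0.6325 -0.1022  0.046 ]
 [ 0.5478 -0.1045  0.046 ]
 [ 0.5477 -0.0526  0.046 ]]
[ 0.5901 -0.0775  0.046 ]
Fl
[[ 0.4364 -0.0435  0.006 ]
 [ 0.4411 -0.3188  0.006 ]]
[ 0.4387 -0.1812  0.006 ]
[ 0.49738459 -0.08359852  0.0447416 ]
[ 0.50212545 -0.1479375   0.00498492]
[ 0.5873399  -0.08140401  0.04672669]
```

Call:
play_rows --pt "0 0 0.098 0.01 0.05 0 0.34" --pt "0 0 0.098 0.01 0.05 0 0.34" --pt "0 0 0.098 0.01 0.05 0 0.34" --pt "0 0 0.098 0.01 0.05 0 0.34" --pt "0 0 0.098 0.01 0.05 0 0.34" --pt "0 0 0.098 0.025 0.047 0 0.34" --pt "0 0 0.098 0.025 0.047 0 0.34" --pt "0 0 0.098 0.025 0.047 0 0.34" --pt "0 0 0.098 0.025 0.047 0 0.34" --pt "0 0 0.098 0.025 0.047 0 0.34" --pt "0 0 0.098 0.025 0.047 0 0.34" --pt "0 0 0.098 0.025 0.047 0 0.34"

```text
t: 1.6
eef_pos: [0.495, -0.022, 0.2325]
ee_rot: [3.136, -0.0, -1.521]
force: [0.7, -1.1, 0.8]
width: 0.0298
```

Call:
play_rows --pt "0 0 -0.02 0 -0.006 -0.02 0.34" --pt "0 0 0 0 0 0 0.34"

```text
t: 1.85
eef_pos: [0.4963, -0.0245, 0.2115]
ee_rot: [3.135, -0.0, -1.535]
force: [0.3, -1.3, 0.2]
width: 0.03
```

Run:
```python
from h import *
s=get_state();print({k:np.round(s[k],4).tolist() for k in("eef_pos","ee_rot","q")})
p,d=grab_frame("wrist");cv2.imwrite("pics/w1.png",cv2.resize(p,None,fx=1.5,fy=1.5));cv2.imwrite("pics/w1r.png",p)
print(camera_params("wrist")['hand_eye'].round(3))
p,d=grab_frame("top");cv2.imwrite("pics/t1.png",cv2.resize(p[80:260,150:390],None,fx=3,fy=3))
```

```text
{'eef_pos': [0.4963, -0.0245, 0.2115], 'ee_rot': [3.1347, -0.0002, -1.535], 'q': [0.3454, 0.0878, -0.4046, -0.0022, -1.085, -0.3086]}
[[-0.     0.964  0.266  0.072]
 [ 1.     0.    -0.    -0.   ]
 [-0.     0.266 -0.964 -0.147]
 [ 0.     0.     0.     1.   ]]
```

View pics/w1.png

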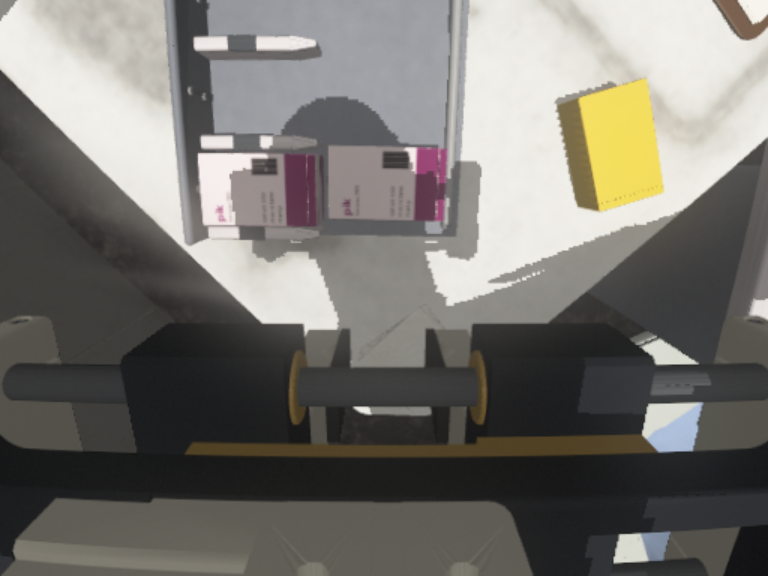

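View pics/t1.png

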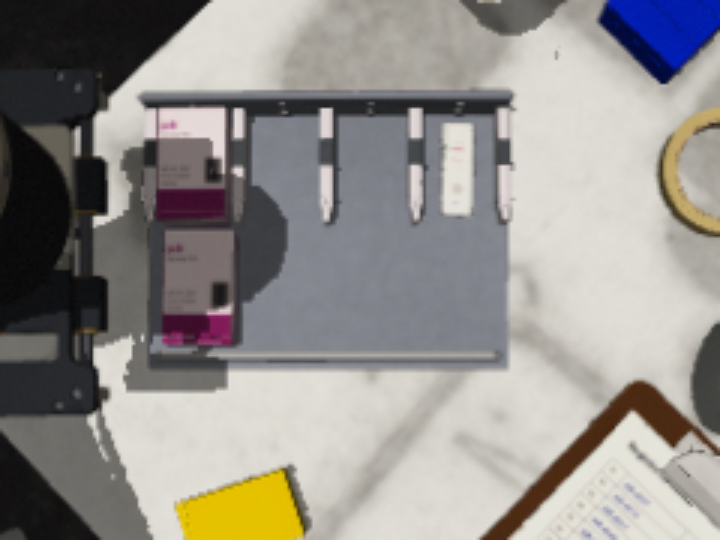

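Run:
```python
import cv2
p=cv2.imread("pics/w1r.png");cv2.imwrite("pics/w1c.png",cv2.resize(p[0:165,110:330],None,fx=3.6,fy=3.6,interpolation=cv2.INTER_CUBIC))
```

```text
(no output)
```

View pics/w1c.png

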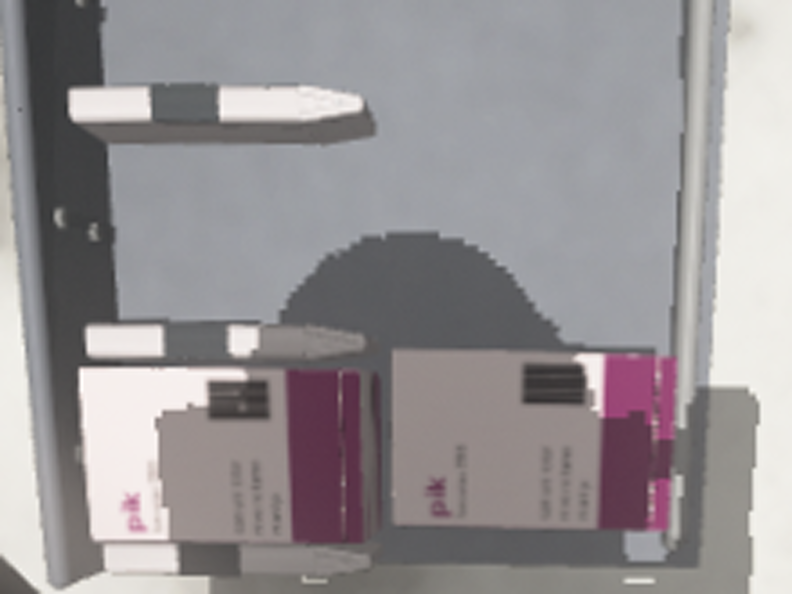

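```bash
cat >> h.py <<'E'
def wcp(pos,rpy):
    from scipy.spatial.transform import Rotation as Ro
    cp=dict(camera_params("wrist"));T=np.eye(4);T[:3,:3]=Ro.from_euler("xyz",rpy).as_matrix();T[:3,3]=pos
    cp["extrinsics"]=np.linalg.inv(T@np.array(cp["hand_eye"]));return cp
E
python3 - <<'E'
from h import *
cp=wcp([0.4963,-0.0245,0.2115],[3.1347,-.0002,-1.535])
def f(x,y,z): return world("w",110+(x+.5)/3.6-.5,(y+.5)/3.6-.5,z,cp=cp).round(4)
print("tips",f(364,104,.036),f(366,342,.036),f(370,562,.036))
print("div back",f(69,106,.036),f(86,342,.036))
print("rail c",f(704,3,.018),f(672,548,.018))
print("carton",[f(*a,.046) for a in[(391,349),(655,347),(393,524),(667,529)]], "bottom near edge",f(676,357,.046))
print("b",[f(*a,.046) for a in[(79,368),(358,372),(92,540),(363,542)]])
E
```

```text
tips [ 0.5502 -0.1793  0.036 ] [ 0.5495 -0.1127  0.036 ] [ 0.5485 -0.0456  0.036 ]
div back [ 0.6367 -0.1774  0.036 ] [ 0.6353 -0.1107  0.036 ]
rail c [ 0.4511 -0.2162  0.018 ] [ 0.45  -0.051  0.018]
carton [array([ 0.5406, -0.1105,  0.046 ]), array([ 0.4632, -0.1138,  0.046 ]), array([ 0.5399, -0.0591,  0.046 ]), array([ 0.4561, -0.0605,  0.046 ])] bottom near edge [ 0.4568 -0.1112  0.046 ]
b [array([ 0.6337, -0.1028,  0.046 ]), array([ 0.5503, -0.1036,  0.046 ]), array([ 0.6332, -0.0515,  0.046 ]), array([ 0.5491, -0.0533,  0.046 ])]
```

Call:
play_rows --pt "0 -0.004 -0.012 0.001 0 -0.035 0.34" --pt "0 -0.004 -0.01 0.001 0 -0.035 0.34" --pt "0 0 0 0 0 -0.035 0.34" --pt "0 0 0 0 0 -0.035 0.34" --pt "0 0 0 0 0 -0.02 0.34" --pt "0 0 0 0 0 -0.01 0.34" --pt "0 0 0 0 0 0 0.34"

```text
t: 2.82
eef_pos: [0.5035, -0.028, 0.0464]
ee_rot: [-3.123, 0.002, -1.563]
force: [1.2, -0.6, -0.5]
width: 0.03
```

Call:
play_rows --pt "0 0.012 0.004 -0.005 0 -0.01 0.34" --pt "0 0.003 0.002 0 0 -0.006 0.34" --pt "0 0 0 0 0 0 0.34"

```text
t: 3.2
eef_pos: [0.4996, -0.0278, 0.0315]
ee_rot: [-3.136, 0.003, -1.557]
force: [-1.5, -0.3, 0.2]
width: 0.0298
```

Run:
```python
from h import *
s=get_state();print({k:np.round(s[k],4).tolist() for k in("eef_pos","ee_rot","q","force")})
p,d=grab_frame("wrist");cv2.imwrite("pics/w2.png",cv2.resize(p,None,fx=1.5,fy=1.5))
p,d=grab_frame("scene");cv2.imwrite("pics/s2.png",cv2.resize(p[140:270,150:350],None,fx=4,fy=4))
```

```text
{'eef_pos': [0.4996, -0.0278, 0.0315], 'ee_rot': [-3.1357, 0.0034, -1.5567], 'q': [0.3368, 0.3116, -0.622, -0.0022, -0.6305, -0.321], 'force': [-1.5046, -0.3218, 0.2047]}
```

View pics/w2.png

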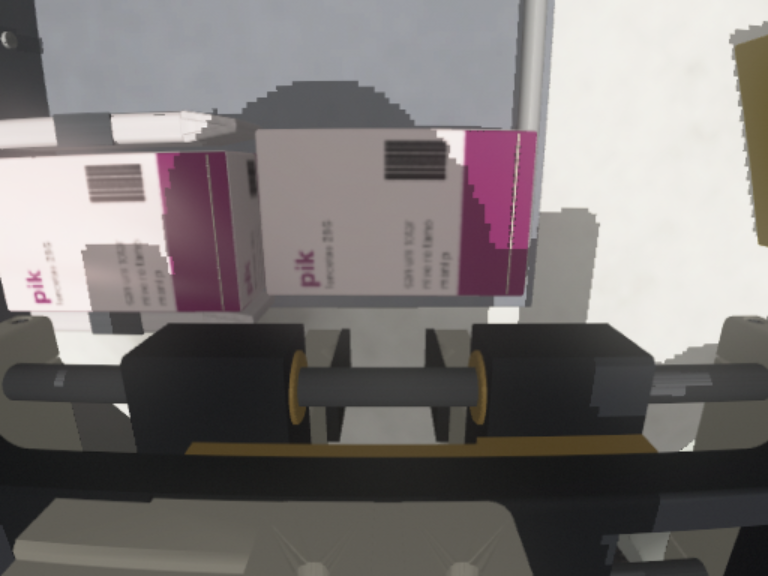

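View pics/s2.png

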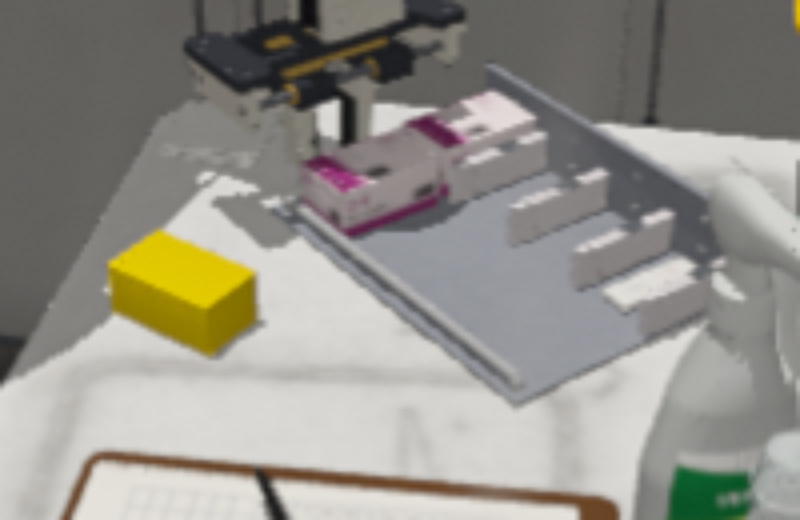

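Call:
play_rows --pt "0 0 0 -0.001 -0.005 -0.003 0.34" --pt "0 0 0 0 -0.006 0 0.34" --pt "0 0 0 0 -0.006 0 0.34" --pt "0 0 0 0 -0.005 0 0.34" --pt "0 0 0 0 -0.005 0 0.34" --pt "0 0 0 0 -0.005 0 0.34" --pt "0 0 0 0 -0.005 0 0.34" --pt "0 0 0 0 -0.005 0 0.34"

```text
t: 4.3
eef_pos: [0.499, -0.0724, 0.0291]
ee_rot: [-3.134, 0.004, -1.556]
force: [-0.4, 0.4, -0.4]
width: 0.0296
```

Run:
```python
from h import *
s=get_state();print({k:np.round(s[k],4).tolist() for k in("eef_pos","ee_rot","q","force")})
p,d=grab_frame("wrist");cv2.imwrite("pics/w3.png",cv2.resize(p[:260],None,fx=1.5,fy=1.5))
```

```text
{'eef_pos': [0.499, -0.0724, 0.0291], 'ee_rot': [-3.1342, 0.0038, -1.5564], 'q': [0.2445, 0.3201, -0.6159, -0.0034, -0.6267, -0.2274], 'force': [-0.3599, 0.3884, -0.4407]}
```

View pics/w3.png

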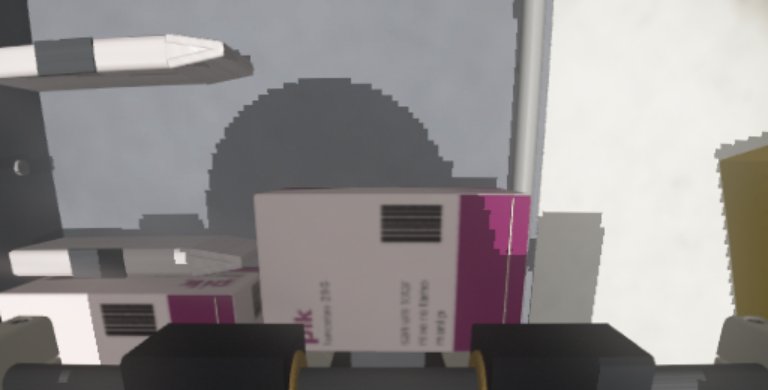

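Call:
play_rows --pt "0 0 0 0 -0.006 0 0.34" --pt "0 0 0 0 -0.006 0 0.34" --pt "0 0 0 0 -0.006 0 0.34" --pt "0 0 0 0 -0.006 0 0.34" --pt "0 0 0 0 -0.006 0 0.34" --pt "0 0 0 0 -0.006 0 0.34" --pt "0 0 0 0 -0.006 0 0.34" --pt "0 0 0 0 -0.006 0 0.34" --pt "0 0 0 0 -0.006 0 0.34" --pt "0 0 0 0 -0.006 0 0.34" --pt "0 0 0 0 -0.006 0 0.34" --pt "0 0 0 0 -0.006 0 0.34"

```text
t: 5.85
eef_pos: [0.499, -0.1497, 0.0291]
ee_rot: [-3.134, 0.004, -1.556]
force: [-0.2, 1.1, 0.9]
width: 0.0296
```

Run:
```python
from h import *
s=get_state();print({k:np.round(s[k],4).tolist() for k in("eef_pos","ee_rot","q","force")})
p,d=grab_frame("wrist");cv2.imwrite("pics/w4.png",cv2.resize(p[:260],None,fx=1.5,fy=1.5))
p,d=grab_frame("top");cv2.imwrite("pics/t4.png",cv2.resize(p[95:215,185:335],None,fx=5,fy=5,interpolation=cv2.INTER_CUBIC))
```

```text
{'eef_pos': [0.499, -0.1497, 0.0291], 'ee_rot': [-3.1341, 0.0038, -1.5563], 'q': [0.0832, 0.3421, -0.5775, -0.0054, -0.6435, -0.0644], 'force': [-0.1645, 1.1433, 0.8528]}
```

View pics/w4.png

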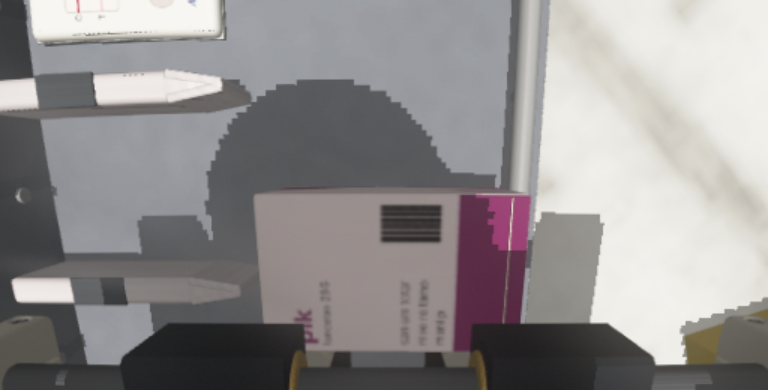

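View pics/t4.png

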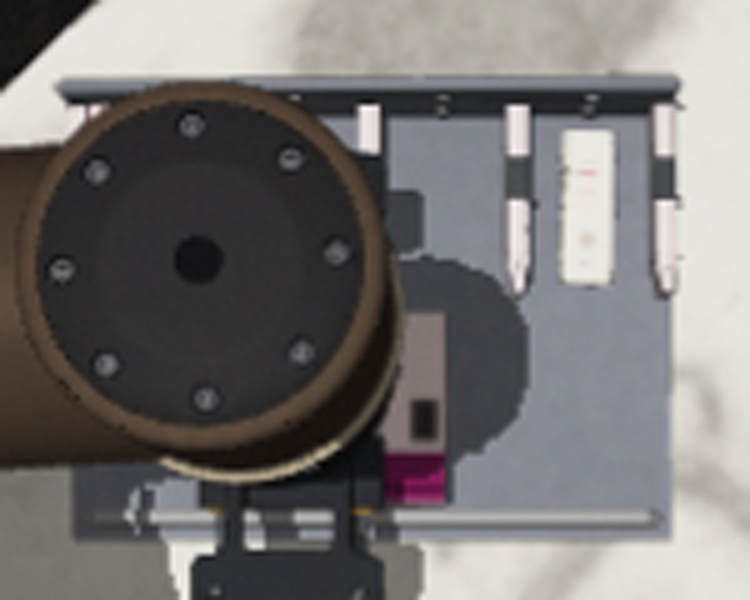

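Run:
```python
from h import *
cp=wcp([0.499,-0.1497,0.0291],[-3.1341,.0038,-1.5563])
def f(x,y,z): return world("w",(x+.5)/1.5-.5,(y+.5)/1.5-.5,z,cp=cp).round(4)
print("tips",f(222,84,.036),f(240,290,.036))
print("carton far",f(256,194,.046),f(528,194,.046),"near",f(262,351,.046),f(518,351,.046))
cp=camera_params("top")
def g(x,y,z): return world("top",185+(x+.5)/5-.5,95+(y+.5)/5-.5,z,cp=cp).round(4)
print(g(446,312,.046),g(446,503,.046))
```

```text
tips [ 0.5518 -0.2466  0.036 ] [ 0.5508 -0.1803  0.036 ]
carton far [ 0.5399 -0.2137  0.046 ] [ 0.4577 -0.2149  0.046 ] near [ 0.5414 -0.1621  0.046 ] [ 0.4558 -0.1636  0.046 ]
[ 0.5394 -0.2139  0.046 ] [ 0.4544 -0.2153  0.046 ]
```

Call:
play_rows --pt "0 0 0 0 -0.006 0 0.34" --pt "0 0 0 0 -0.006 0 0.34" --pt "0 0 0 0 -0.005 0 0.34" --pt "0 0 0 0 -0.003 0 0.34" --pt "0 0 0 0 0 0 0.34" --pt "0 0 0 0 0 0 0.34"

```text
t: 6.7
eef_pos: [0.4988, -0.1713, 0.0291]
ee_rot: [-3.134, 0.004, -1.557]
force: [-0.6, 0.6, -0.7]
width: 0.03
```

Call:
play_rows --pt "0 0 0 0 -0.002 0 0.34" --pt "0 0 0 0 -0.002 0 0.34" --pt "0 0 0 0 0 0 0.34"

```text
t: 7.08
eef_pos: [0.4988, -0.1753, 0.029]
ee_rot: [-3.135, 0.004, -1.556]
force: [1.0, 0.5, -0.1]
width: 0.0294
```

Run:
```python
from h import *
s=get_state();print({k:np.round(s[k],4).tolist() for k in("eef_pos","ee_rot","q","force")})
p,d=grab_frame("wrist");cv2.imwrite("pics/w5.png",cv2.resize(p[:260],None,fx=1.5,fy=1.5))
p,d=grab_frame("top");cv2.imwrite("pics/t5.png",cv2.resize(p[95:215,185:335],None,fx=5,fy=5,interpolation=cv2.INTER_CUBIC))
```

```text
{'eef_pos': [0.4988, -0.1753, 0.029], 'ee_rot': [-3.1345, 0.0037, -1.5565], 'q': [0.0307, 0.3526, -0.5596, -0.0059, -0.6515, -0.0117], 'force': [0.9766, 0.4645, -0.1386]}
```

View pics/w5.png

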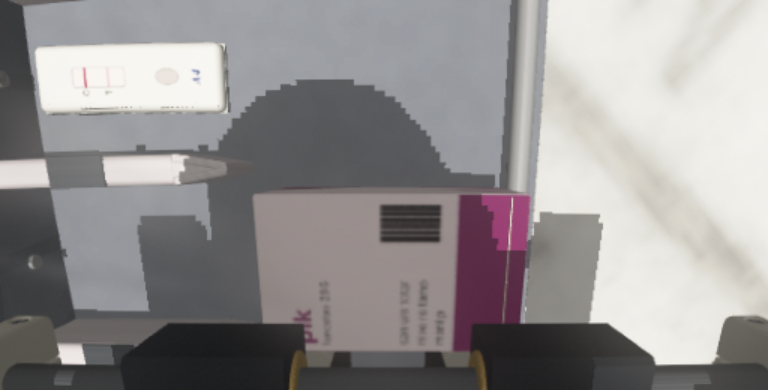

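View pics/t5.png

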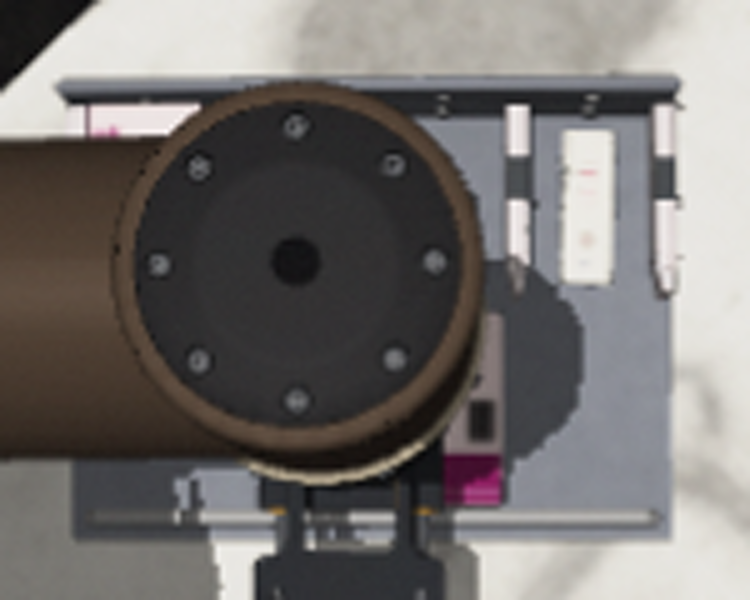

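Call:
play_rows --pt "0 0 0 0 0 0 0.34" --pt "0 0 0 0 0 0 0.34" --pt "0 0 0 0 0 0 0.34" --pt "0 0 0 0 0 0 0.34" --pt "0 0 0 0 0 0 0.34" --pt "0 0 0 0 0 0 0.34" --pt "0 0 0 0 0.008 0 0.34" --pt "0 0 0 0 0.012 0 0.34" --pt "0 0 0 0 0.01 0.02 0.34" --pt "0 0 0 0 0 0.04 0.34" --pt "0 0 0 -0.02 0 0.04 0.34" --pt "0 0 -0.15 -0.04 0 0 0.0"

```text
t: 8.68
eef_pos: [0.4391, -0.1407, 0.1309]
ee_rot: [-3.136, 0.004, -1.707]
force: [-1.5, 0.1, -1.3]
width: 0.0246
```

Call:
play_rows --pt "0 0 -0.17 -0.005 -0.01 0 0.0" --pt "0 0 -0.17 0 -0.01 0 0.0" --pt "0 0 -0.17 0 -0.01 0 0.0" --pt "0 0 -0.17 0 -0.01 0 0.0" --pt "0 0 -0.17 0 -0.01 0 0.0" --pt "0 0 -0.17 0 -0.01 0 0.0" --pt "0 0 -0.17 0 -0.01 0 0.0" --pt "0 0 -0.17 0 -0.005 0 0.0" --pt "0 0 -0.03 0 0 0 0.0" --pt "0 0 0 0 0 0 0.0"

```text
t: 9.93
eef_pos: [0.4313, -0.2106, 0.1325]
ee_rot: [-3.134, 0.007, -3.136]
force: [0.3, 0.1, -0.1]
width: 0.0005
```

Run:
```python
from h import *
s=get_state();print({k:np.round(s[k],4).tolist() for k in("eef_pos","ee_rot","q","force","width")})
p,d=grab_frame("wrist");cv2.imwrite("pics/w6.png",cv2.resize(p[:260],None,fx=1.5,fy=1.5))
p,d=grab_frame("top");cv2.imwrite("pics/t6.png",cv2.resize(p[95:215,185:335],None,fx=5,fy=5,interpolation=cv2.INTER_CUBIC))
```

```text
{'eef_pos': [0.4313, -0.2106, 0.1325], 'ee_rot': [-3.1337, 0.0074, -3.1356], 'q': [-0.0369, 0.1315, -0.5642, 0.0099, -0.8674, -1.5342], 'force': [0.3297, 0.1466, -0.0603], 'width': 0.0005}
```

View pics/w6.png

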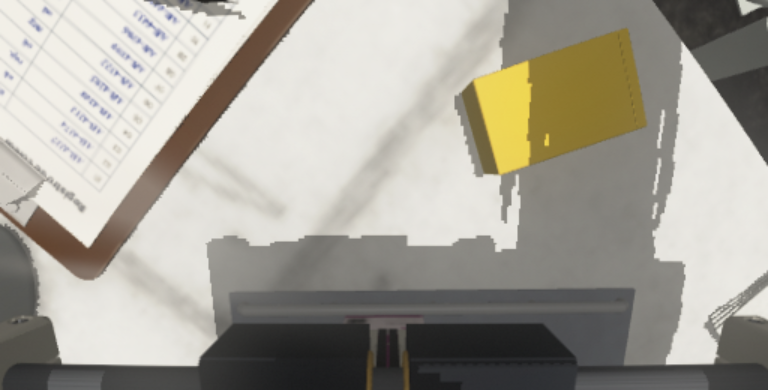

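View pics/t6.png

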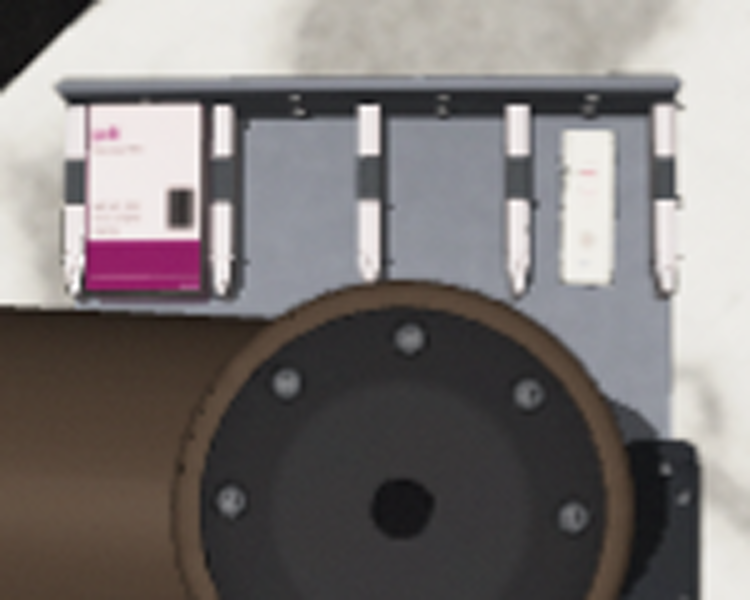

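Call:
play_rows --pt "0 0 0.185 0 0 0 0.0" --pt "0 0 0.185 0 0 0 0.0" --pt "0 0 0.185 0 0 0 0.0" --pt "0 0 0.185 0 0 0 0.0" --pt "0 0 0.185 0 0 0 0.0" --pt "0 0 0.185 0 0 0 0.0" --pt "0 0 0.185 0 0 0 0.0" --pt "0 0 0.185 0 0 0 0.0" --pt "0 0 0.185 0 0 0 0.0" --pt "0 0 0.185 0 0 0 0.0" --pt "0 0 0.185 0 0 0 0.0" --pt "0 0 0.185 0 0 0 0.0"

```text
t: 11.52
eef_pos: [0.4316, -0.2078, 0.133]
ee_rot: [-3.133, 0.008, -0.88]
force: [-0.2, -0.5, 0.3]
width: 0.0007
```

Call:
play_rows --pt "0 0 0.18 -0.001 -0.002 0 0.0" --pt "0 0 0.18 -0.001 -0.002 0 0.0" --pt "0 0 0.18 -0.001 -0.002 0 0.0" --pt "0 0 0.18 0 0 0 0.0" --pt "0 0 0.15 0 0 0 0.0" --pt "0 0 0 0 0 0 0.0"

```text
t: 12.28
eef_pos: [0.4287, -0.2127, 0.1331]
ee_rot: [-3.132, 0.007, 0.028]
force: [0.4, 0.7, -0.3]
width: 0.0002
```

Run:
```python
from h import *
s=get_state();print({k:np.round(s[k],4).tolist() for k in("eef_pos","ee_rot","q","force","width")})
p,d=grab_frame("wrist");cv2.imwrite("pics/w7.png",cv2.resize(p,None,fx=1.5,fy=1.5))
```

```text
{'eef_pos': [0.4287, -0.2127, 0.1331], 'ee_rot': [-3.1322, 0.0075, 0.0281], 'q': [-0.0554, 0.1411, -0.542, -0.0112, -0.8959, 1.6613], 'force': [0.3744, 0.7029, -0.2785], 'width': 0.0002}
```

View pics/w7.png

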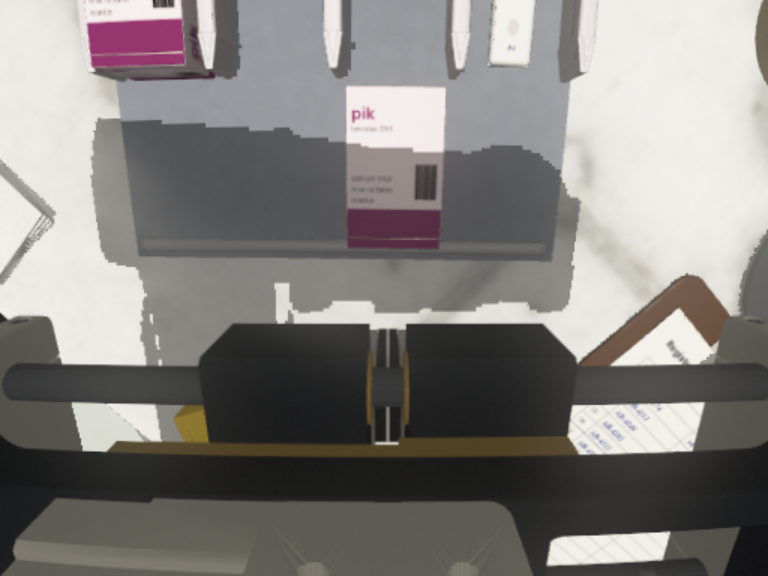

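Run:
```python
from h import *
cp=wcp([.4287,-.2127,.1331],[-3.1322,.0075,.0281])
def f(x,y,z): return world("w",(x+.5)/1.5-.5,(y+.5)/1.5-.5,z,cp=cp).round(4)
print("tips",f(333,68,.036),f(459,69,.036),f(580,72,.036))
print("far",f(347,86,.046),f(446,88,.046),"near",f(347,247,.046),f(440,248,.046))
```

```text
tips [ 0.5504 -0.1801  0.036 ] [ 0.5518 -0.2467  0.036 ] [ 0.5532 -0.3116  0.036 ]
far [ 0.54   -0.1886  0.046 ] [ 0.5404 -0.2392  0.046 ] near [ 0.4562 -0.189   0.046 ] [ 0.4572 -0.2409  0.046 ]
```

Call:
play_rows --pt "-0.006 -0.005 -0.01 0 -0.002 -0.03 0.0" --pt "0 0 -0.003 0 0 -0.03 0.0" --pt "0 0 0 0 0 -0.02 0.0" --pt "0 0 0 0 0 -0.01 0.0" --pt "0 0 0 0 0 0 0.0"

```text
t: 12.95
eef_pos: [0.43, -0.2145, 0.0419]
ee_rot: [-3.139, -0.001, 0.001]
force: [0.2, 0.4, 0.6]
width: 0.0007
```

Call:
play_rows --pt "0 0 0.008 0 0 -0.006 0.0" --pt "0 0 0 0 0 -0.002 0.0" --pt "0 0 0 0.005 0 0 0.0" --pt "0 0 0 0.005 0 0 0.0" --pt "0 0 0 0.005 0 0 0.0" --pt "0 0 0 0.005 0 0 0.0" --pt "0 0 0 0.005 0 0 0.0" --pt "0 0 0 0.005 0 0 0.0"

```text
t: 13.95
eef_pos: [0.4632, -0.2147, 0.0355]
ee_rot: [-3.139, -0.004, 0.009]
force: [-1.5, -0.4, 1.6]
width: 0.0001
```

Run:
```python
from h import *
s=get_state();print({k:np.round(s[k],4).tolist() for k in("eef_pos","ee_rot","force","width")})
p,d=grab_frame("wrist");cv2.imwrite("pics/w8.png",cv2.resize(p[:260],None,fx=1.5,fy=1.5))
```

```text
{'eef_pos': [0.4632, -0.2147, 0.0355], 'ee_rot': [-3.1395, -0.004, 0.0086], 'force': [-1.5325, -0.4304, 1.5617], 'width': 0.0001}
```

View pics/w8.png

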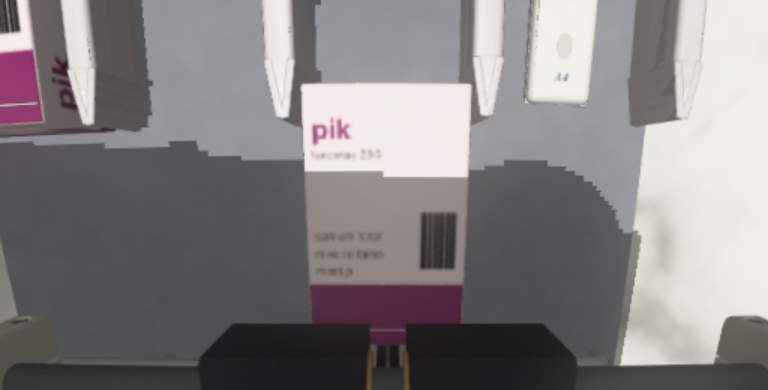

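Call:
play_rows --pt "0 0 0.002 0.006 0.0003 0 0.0" --pt "0 0 0.001 0.006 0.0003 0 0.0" --pt "0 0 0 0.006 0.0002 0 0.0" --pt "0 0 0 0.006 0.0001 0 0.0" --pt "0 0 0 0.006 0.0001 0 0.0" --pt "0 0 0 0.006 0.0001 0 0.0"

```text
t: 14.75
eef_pos: [0.5021, -0.2136, 0.0355]
ee_rot: [-3.14, -0.004, 0.012]
force: [-1.9, -0.1, 1.2]
width: 0.0003
```

Run:
```python
from h import *
s=get_state();print({k:np.round(s[k],4).tolist() for k in("eef_pos","ee_rot","force","width")})
p,d=grab_frame("wrist");cv2.imwrite("pics/w9.png",cv2.resize(p[:260],None,fx=1.5,fy=1.5))
```

```text
{'eef_pos': [0.5021, -0.2136, 0.0355], 'ee_rot': [-3.1396, -0.0041, 0.012], 'force': [-1.8875, -0.1364, 1.2391], 'width': 0.0003}
```

View pics/w9.png

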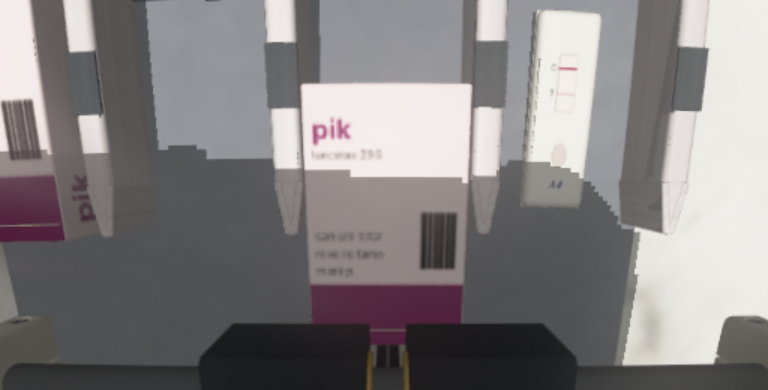

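Call:
play_rows --pt "0 0 0 0.006 0.0001 0 0.0" --pt "0 0 0 0.006 0.0001 0 0.0" --pt "0 0 0 0.006 0.0001 0 0.0" --pt "0 0 0 0.005 0.0001 0 0.0" --pt "0 0 0 0.004 0 0 0.0" --pt "0 0 0 0.003 0 0 0.0" --pt "0 0 0 0.002 0 0 0.0"

```text
t: 15.68
eef_pos: [0.5371, -0.2131, 0.0354]
ee_rot: [-3.14, -0.004, 0.012]
force: [-2.0, 1.2, 1.2]
width: 0.0001
```

Call:
play_rows --pt "0 0 0 0.002 0 0 0.0" --pt "0 0 0 0.002 0 0 0.0" --pt "0 0 0 0.001 0 0 0.0"

```text
t: 16.05
eef_pos: [0.5406, -0.2132, 0.0352]
ee_rot: [-3.139, -0.001, 0.012]
force: [-5.0, 0.8, 4.0]
width: 0.0004
```

Call:
play_rows --pt "0 0 0 0.002 0 0 0.0" --pt "0 0 0 0.002 0 0 0.0"

```text
t: 16.3
eef_pos: [0.5406, -0.2132, 0.0348]
ee_rot: [-3.139, 0.006, 0.011]
force: [-7.4, -0.0, 6.0]
width: 0.0001
```

Run:
```python
from h import *
s=get_state();print({k:np.round(s[k],4).tolist() for k in("eef_pos","ee_rot","force","width")})
p,d=grab_frame("wrist");cv2.imwrite("pics/w10.png",cv2.resize(p[:260],None,fx=1.5,fy=1.5))
```

```text
{'eef_pos': [0.5406, -0.2132, 0.0348], 'ee_rot': [-3.1387, 0.0059, 0.011], 'force': [-7.4371, -0.0, 5.9865], 'width': 0.0001}
```

View pics/w10.png

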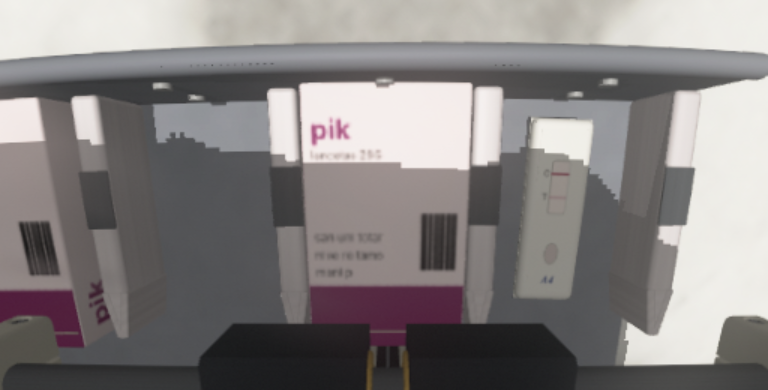

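Call:
play_rows --pt "0 0 0 -0.004 0 0 0.0" --pt "0 0 0 -0.008 0 0 0.0" --pt "0 0 0 -0.015 0 0 0.0" --pt "0 0 0 -0.02 0 0.01 0.0" --pt "0 0 0 -0.02 0 0.03 0.0" --pt "0 0 0 -0.02 -0.02 0.04 0.0" --pt "0 0 0 -0.02 -0.04 0.04 0.0" --pt "0 0 0 0 -0.05 0.02 0.0" --pt "0 0 0 0 -0.05 0 0.0" --pt "0 0 0 0 -0.04 0 0.0" --pt "0 0 0 0 0 0 0.0"

```text
t: 17.73
eef_pos: [0.4246, -0.4177, 0.1805]
ee_rot: [3.141, -0.002, 0.014]
force: [-0.6, 0.8, 0.1]
width: 0.0008
```

Run:
```python
from h import *
s=get_state();print({k:np.round(s[k],4).tolist() for k in("t","eef_pos","ee_rot","force","width")})
p,d=grab_frame("top");cv2.imwrite("pics/t11r.png",p);cv2.imwrite("pics/t11.png",cv2.resize(p[95:215,185:335],None,fx=5,fy=5,interpolation=cv2.INTER_CUBIC))
p,d=grab_frame("scene");cv2.imwrite("pics/s11.png",p)
```

```text
{'t': 17.725, 'eef_pos': [0.4246, -0.4177, 0.1805], 'ee_rot': [3.1411, -0.0021, 0.0136], 'force': [-0.6468, 0.8122, 0.1059], 'width': 0.0008}
```

View pics/t11.png

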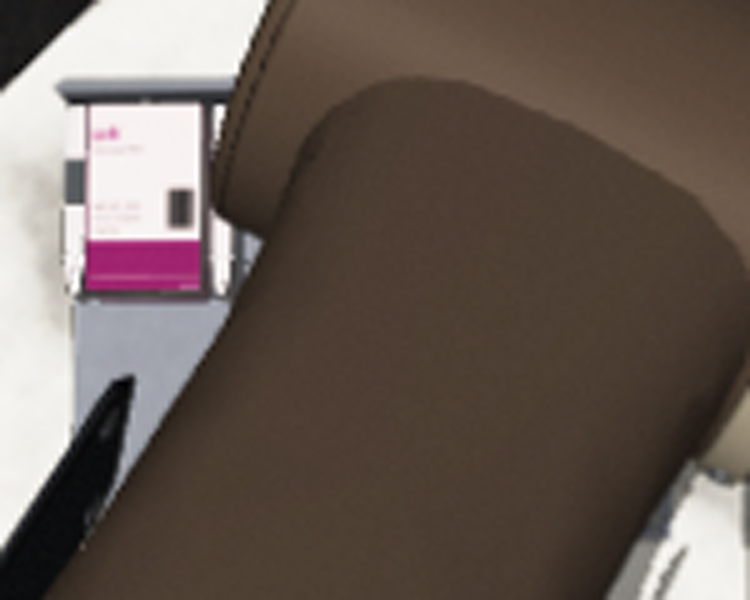

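View pics/s11.png

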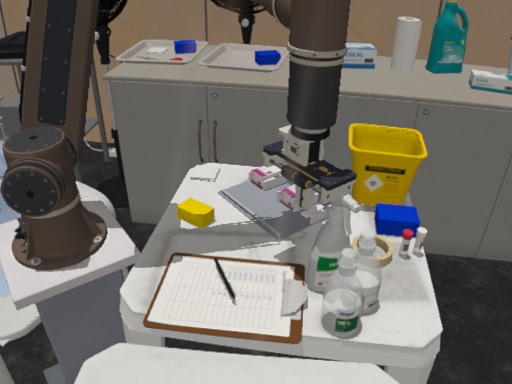

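Call:
play_rows --pt "0 0 0 0 0.03 0.01 0.0" --pt "0 0 0 0 0.05 0.01 0.0" --pt "0 0 0 0 0.05 0 0.0" --pt "0 0 0 0 0.05 0 0.0" --pt "0 0 0 0 0.05 0 0.0" --pt "0 0 0 0 0.05 0 0.0" --pt "0 0 0 0 0.05 0 0.0" --pt "0 0 0 0 0.05 0 0.0" --pt "0 0 0 0 0.03 0 0.0" --pt "0 0 0 0 0.02 0 0.0" --pt "0 0 0 0 0 0 0.0"

```text
t: 19.2
eef_pos: [0.4149, 0.0354, 0.2004]
ee_rot: [-3.136, -0.008, 0.029]
force: [0.1, -0.1, -0.6]
width: 0.0006
```

Run:
```python
from h import *
s=get_state();print({k:np.round(s[k],4).tolist() for k in("t","eef_pos","ee_rot","force","qd")})
p,d=grab_frame("top");cv2.imwrite("pics/t12r.png",p);cv2.imwrite("pics/t12.png",cv2.resize(p[95:215,185:335],None,fx=5,fy=5,interpolation=cv2.INTER_CUBIC))
p,d=grab_frame("scene");cv2.imwrite("pics/s12.png",p)
```

```text
{'t': 19.2, 'eef_pos': [0.4149, 0.0354, 0.2004], 'ee_rot': [-3.1363, -0.0078, 0.0291], 'force': [0.1394, -0.1154, -0.5979], 'qd': [0.0113, -0.0151, -0.0186, 0.0002, -0.0015, 0.0052]}
```

View pics/t12.png

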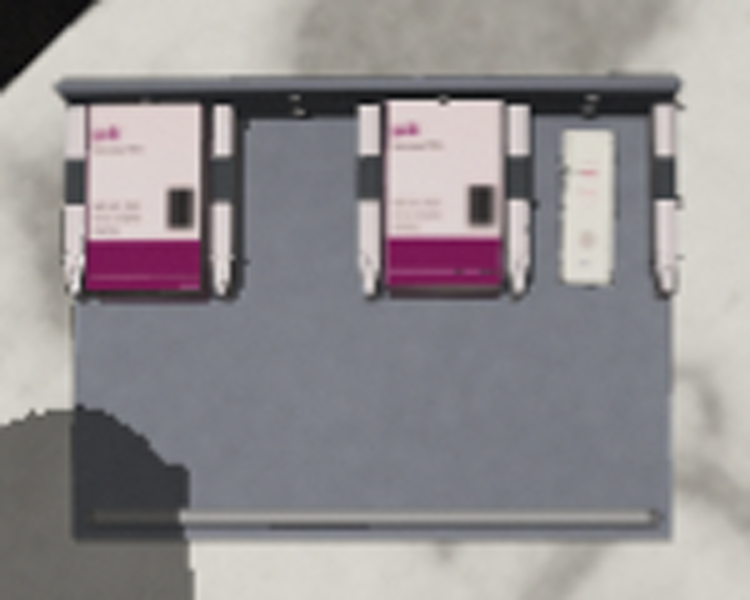

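View pics/t12r.png

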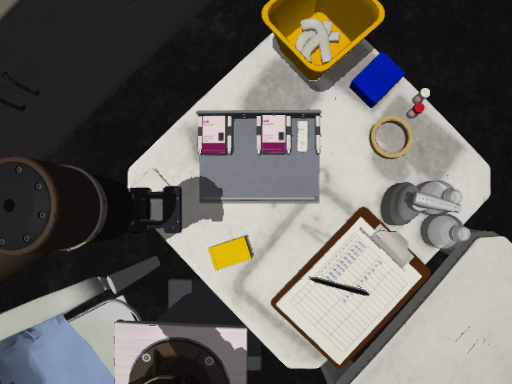

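The top view shows the carton (crop about 385–503, 100–290) between the 3rd and 4th dividers, at the back wall. carton_b, the cassette, the yellow box and the tape have not moved.

Call:
play_rows --pt "0 0 0 0 0 0 0.0" --pt "0 0 0 0 0 0 0.0"

```text
t: 19.55
eef_pos: [0.4145, 0.0332, 0.2003]
ee_rot: [-3.137, -0.007, 0.026]
force: [-0.2, 0.1, 0.8]
width: 0.0002
```

```bash
python3 -c "
from h import *
print(job_done())"
```

```text
the job is handed in; nothing more can be done
None
```

The carton is home in the third bay and the job is handed in; the robot clock read about 19.6 s of the 48 s allowed.

**Slide:** I pushed the carton along the rail with two spread fingertips on its left side until it stood square before the third bay. The fingertips held there for about 0.75 s, and the carton then stood untouched for some 5 s more. It was within about 1 mm of the bay's middle before the second push.

**Push in:** With the fingers closed, I pushed it straight in until it stopped. The tool no longer advanced, and the force reached about 7 N, well under the limits. I then backed the hand away and moved it clear of the rack to the left.

**Last check:** The final top view shows the carton between the third and fourth dividers against the back wall. carton_b, the cassette, the tape and the yellow box look unmoved. The arm covered part of the gauze in that picture, so I could not check it fully, but the hand only passed well above it.

**Disagreement:** The top and wrist cameras differed by 2–4 mm on where the rack lies in x. It did not matter, because I judged the final depth by contact with the back wall.

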